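# Zero a bench sample mill and set it three clicks open

## Task

Set the grind of the bench mill: turn the adjustment ring on its top clockwise (seen from above) until you feel the burrs touch firmly, without forcing it past that, then back it off three clicks and let go. Then throw the red locking lever at the mill's side all the way over, leaving the ring at its setting and the cup, dish and case undisturbed.

Things in the scene. Friction and masses are not known exactly. Their poses are not given: they have to be found in the camera images.
- mill: Bench mill for dried plant samples, fixed to the bench: grey foot plate 150 x 130 x 12 mm, extended on the -y side to carry the lock lever; white drum, three steel pillars, white round top plate (radius 58 mm, top at 124 mm). Origin: centre of the foot's underside, on the ring's vertical axis; z up. It stands in a different spot each time, turned up to 25 degrees.
- ring_grip (a point): Point on the adjustment ring's axis, 171 mm above the bench, at the height to grip. The ring is a black knurled disc (radius 41 mm, top at 146 mm) carrying an orange crossbar, 60 mm long, 16 mm thick, 146 to 182 mm above the bench. x along the bar, y across its thickness, z up. The ring turns about z only: clockwise from above closes the burrs. It starts 25 to 80 degrees open.
- ring: The ring; origin on its axis, 126 mm above the bench, axes as ring_grip. One click is 20 degrees (white marks): a spring detent of up to 0.1 N m on top of 0.02 N m friction. Let go, it snaps to the nearest click. First burr contact falls in a click, so three clicks open is 60 degrees from first contact, but the ring angle of that contact differs each time and can only be felt.
- upper_burr_face (a point): Centre of the underside of the upper burr (steel disc, radius 34 mm, between the pillars, about 90 mm above the bench). The ring screws it up and down by only 0.3 mm per rad, finer than can be measured. At first contact the ring's resistance steps up to about 0.16 N m, then grows by 1.6 N m per rad. Firm touch: 0.25 N m or more (3 degrees past); above 0.7 N m (20 degrees past) the burrs jam.
- lower_burr_face (a point): Centre of the top face of the lower burr (dark steel disc, radius 34 mm, top about 90 mm above the bench); z up. It is sprung: bearing burrs press it down by 0.3 mm per rad of ring turn past first contact.
- lock (a joint): Angle of the locking lever in rad: 0 as it starts, leaning 0.5 rad from upright to the mill's -x side; 1.0 thrown fully over, leaning 0.5 rad to the mill's +x side. It stays where it is left and needs about 1 N at its ball; it swings in a plane parallel to the mill's x, 115 mm to the -y side of the ring's axis.
- lock_tip (a point): Centre of the red ball (26 mm diameter) at the lever's end, 113 mm above the bench at either end of its swing and 124 mm at mid-swing. The lever's pivot is 90 mm from it, 34 mm above the bench, at mill x = 0, y = -115 mm; the rod is 10 mm thick. From start to thrown the ball travels 86 mm along the mill's +x.
- cup: White plastic cup, 72 mm wide, 95 mm tall, standing about 0.2 m to the +y side of the mill; origin at the centre of its underside. A bystander.
- dish: Clear closed Petri dish, 90 mm wide, 16 mm tall, beyond the mill (+x); origin at the centre of its underside. A bystander.
- case: Red spectacle case, 155 x 62 x 40 mm, beyond the lever on the -y side; origin at the centre of its underside. A bystander.

How it is judged:
By the outcome, as a careful person would: the job done as asked, in the order asked, and still so for the second after the job is handed in, with the robot touching nothing.
It also fails if it takes over 64 s, if anything falls off the work surface, if the arm or the gripper's body presses on something with over 40 N, if the wrist force passes 120 N, or if a joint passes its speed limit or range.

## Robot

A 6-joint arm with a two-finger parallel gripper is mounted at the origin on the work surface. World frame = base frame: x ahead of the robot, y to its left, z up, the work surface at z = 0. Lengths are in m, angles in degrees, forces in N, time in s.
With the tool pointing down it reaches from about 0.4 to 0.825 m from the base axis. Payload 7 kg.
Tool frame: the origin (TCP) lies at the very end of the fingers, on their centre line; the grasp point (between the pads) lies behind it (r.grasp_offset is the z of the grasp point in the tool frame, in m); z points along the fingers, y is the direction in which the jaws open and shut (so a half turn about z gives the same grasp; the last joint's range is limited). The gripper opens to 88 mm and grips with 3 to 60 N. Pads are 19 mm wide; open, the fingers measure 130 mm over their backs; the gripper's body (78 mm by 193 mm) begins 47 mm behind the grasp point.
Start: joints at [83.887, 20.546, 0.682, 0, -70.136, -16.507], TCP at [0.26, 0.623, 0.227] pointing down, gripper open.
Joint ranges: [-176.03, 176.03], [-82.01, 121.73], [-58.28, 71.71], [-173.87, 95.51], [-174.79, -0.11], [-173.66, 173.66]. Speed limits (degrees/s): [136.94, 136.94, 172.46, 180, 180, 180].

## Interface

Orientations are given as [roll, pitch, yaw] about the fixed x, y, z axes, in that order (R = Rz(yaw) Ry(pitch) Rx(roll)).
In Python, from plant import r gives the robot as it stands. The module is installed in compiled form; this text tells all that it offers.
- The arm moves only by the tool servo_tool, never from a script. Its argument "targets" is a list of rows, each an object of numbers: "dx", "dy", "dz": the shift along the world's x, y, z in cm; "spin": the turn about the world's z in rad; "grip": the opening in per cent of the stroke, from 0 (shut) to 100 (fully open). A call has exactly 10 rows; each row is the pose to reach, as a shift and turn from the pose commanded when the call began; what a row does not reach only later rows make up. A row lasts 1/12 s, in which the tool goes at most 41.7 mm and 7.16 degrees, less where a joint would pass 70% of its speed; a pose out of reach is approached as far as the arm can. A call with a gripper value outside its range is refused whole. The fingers move at their own pace and stop on an object; "squeeze" is the grip in N (left out, the last holds). Time passes only in rows, so rows that repeat a pose let the fingers close, or fill a call up. It gives the time, the measured TCP pose, the force and the opening at its end, in the units of the state.
- r.get_state(): the state, without advancing time (a new reading comes with each control period).
- r.capture(name): name is "scene" or "side" or "wrist"; returns the picture (400x640x3 uint8, blue, green, red); there is no depth.
- r.get_calibration(name): a dict with "K" (3x3 intrinsics, pixels), "extrinsics" (4x4, takes a point from camera to world coordinates). Camera axes: x right, y down, z forward; pixel columns grow to the right and rows downward; lengths in m; the calibration is good to about 2 mm. A picture is of the moment at which its call begins: read the wrist's pose just before it. get_calibration takes no time and is no camera call; for the wrist camera it gives the pose at the moment of the call.
- r.close_job(): hands the job in, once; it reports no verdict.
Trained networks look in the newest picture that a camera, given by its name, has taken for a name from the list of things; names that differ only in an ending like _2 or _b are one class to them, and where a whole thing is asked for, a point or a joint stands for the part that bears it (a point fixed in the world has none). Each returns a list of dicts, best first, with "p" (0 to 1); they miss things now and then, are a little off and sometimes report something else, mostly with a low value. They report only what shows in the picture. A call takes as long as a camera call.
- r.cut_out(name, camera): "mask" (400x640 bool, what is visible of it) and "extent" ([left, top, right, bottom] in pixels, round what is visible of it).
The state is a dict: "time_s": time; "joints": joint angles; "qd": joint speeds; "joint_torque": joint torques, N m; "tcp_pos": TCP position; "eef_rot": TCP orientation; "contact_force": force on the tool from outside, world axes, zero at the start; "moment": the same for the moment, N m; "gripper_width": finger opening in m.
Only numpy, scipy, OpenCV 4.12 (cv2) and the standard library are available. Lean on these libraries where they do the work, as an engineer would, in place of code of your own. Each camera call takes 0.05 s, during which the arm holds its last target. There are 200 camera calls.

## Working session

There is one attempt and no reset: what is moved stays moved. The work goes in short steps, Python scripts to look and compute and a tool call to move; the robot and the scene stay as the last step left them, time stands still between calls to the robot, and variables do not carry over. Pictures are saved under pics/ and viewed, about 8 in all and at most 12, crops included, and the job is handed in when it is done.

Besides the shell and the picture viewer there is one more tool, called after "Emit:" as name([rows], argument=value, ...), one row to a line, values as JSON. servo_tool: Moves the arm, as the interface text tells. Its arguments: {"type":"object","properties":{"targets":{"type":"array"},"squeeze":{"type":"number"}},"required":["targets"]}

```bash
mkdir -p pics; python3 - <<'E'
from plant import r
import cv2,numpy as np
s=r.get_state();print({k:np.round(v,3).tolist() for k,v in s.items()},r.grasp_offset)
ims=[]
for c in("scene","side"):
    im=r.capture(c);ims.append(im)
    cal=r.get_calibration(c);print(c,np.round(cal["K"],1).tolist(),np.round(cal["extrinsics"],3).tolist())
    for n in("mill","ring","ring_grip","lock_tip","cup","case","dish"):
        o=r.cut_out(n,c)
        for d in o[:1]:
            m=d["mask"];ys,xs=np.nonzero(m);print(c,n,round(d["p"],2),d["extent"],xs.mean().round(1),ys.mean().round(1),m.sum())
    cv2.imwrite(f"pics/{c}0.png",im)
E
```

```text
{'time_s': 0.0, 'joints': [83.888, 20.592, 0.635, -0.022, -70.135, -16.506], 'qd': [0.096, 0.012, 0.022, 0.07, 0.069, -0.03], 'joint_torque': [-0.001, -58.273, 29.305, 6.997, 0.007, -0.0], 'tcp_pos': [0.259, 0.623, 0.226], 'eef_rot': [179.906, -0.007, -22.626], 'contact_force': [0.347, 0.096, 0.247], 'moment': [-0.003, -0.032, 0.01], 'gripper_width': 0.088} -0.0188
scene [[388.2, 0.0, 320.8], [0.0, 388.2, 197.8], [0.0, 0.0, 1.0]] [[0.698, 0.423, -0.578, 1.054], [0.716, -0.389, 0.579, -0.391], [0.02, -0.818, -0.574, 0.563], [0.0, 0.0, 0.0, 1.0]]
scene mill 0.95 [250.6, 151.4, 345.3, 267.8] 302.5 212.6 6167
scene ring 0.81 [289.9, 149.6, 330.2, 187.1] 310.7 168.8 1171
scene ring_grip 0.65 [290.2, 151.7, 329.7, 187.0] 310.5 169.2 1041
scene lock_tip 0.88 [255.9, 195.5, 280.3, 235.0] 266.4 212.4 269
scene cup 0.7 [368.0, 153.1, 396.7, 199.7] 379.0 173.5 1040
scene case 0.66 [193.8, 256.0, 276.4, 306.0] 237.6 279.6 2617
scene dish 0.94 [369.2, 232.7, 415.7, 264.9] 392.7 248.8 1175
side [[439.7, 0.0, 312.9], [0.0, 439.7, 201.8], [0.0, 0.0, 1.0]] [[0.734, -0.446, 0.512, 0.18], [-0.679, -0.471, 0.563, -0.438], [-0.01, -0.761, -0.649, 0.694], [0.0, 0.0, 0.0, 1.0]]
side mill 0.88 [221.8, 179.6, 342.6, 302.8] 281.0 250.5 7243
side ring 0.75 [245.4, 181.9, 288.6, 231.4] 266.7 208.6 1317
side ring_grip 0.82 [244.8, 182.3, 291.5, 227.4] 267.0 208.8 1363
side lock_tip 0.47 [295.9, 250.3, 318.3, 270.1] 306.6 258.1 220
side cup 0.95 [204.0, 164.0, 235.6, 214.4] 220.2 187.7 1281
side case 0.94 [345.7, 273.1, 396.7, 345.7] 369.4 308.3 2520
side dish 0.64 [302.2, 190.4, 339.7, 218.4] 317.4 201.8 825
```

```bash
python3 - <<'E'
import cv2,numpy as np
a=cv2.imread("pics/scene0.png")[130:320,180:430];b=cv2.imread("pics/side0.png")[150:355,190:410]
a=cv2.resize(a[:, :],(400*1,304),interpolation=3);b=cv2.resize(b,(400,373),interpolation=3)
s=cv2.imread("pics/scene0.png")[140:280,240:360];t=cv2.imread("pics/side0.png")[170:310,215:335]
cv2.imwrite("pics/c1.png",np.hstack([cv2.resize(s,None,fx=3.3,fy=3.3,interpolation=2),cv2.resize(t,None,fx=3.3,fy=3.3,interpolation=2)]))
E
cat > h.py <<'E'
from plant import r
import cv2,numpy as np
def ray(cam,u,v,E=None):
    c=r.get_calibration(cam);E=c["extrinsics"] if E is None else E
    E=np.array(E);d=E[:3,:3]@np.linalg.solve(c["K"],[u,v,1.]);return E[:3,3],d
def atz(cam,u,v,z,E=None):
    o,d=ray(cam,u,v,E);return o+d*(z-o[2])/d[2]
def proj(cam,P,E=None):
    c=r.get_calibration(cam);E=np.array(c["extrinsics"] if E is None else E)
    q=np.array(c["K"])@(E[:3,:3].T@(np.atleast_2d(P)-E[:3,3]).T);return (q[:2]/q[2]).T
E
python3 - <<'E'
from h import *
for c,t in(("scene",{"ring":(310.6,169,.155),"ball":(266.4,205,.113),"cup":(379,173.5,.05),"dish":(392.7,248.8,.01),"case":(237.6,279.6,.03)}),("side",{"ring":(267,208.8,.155),"ball":(306.6,258,.113),"cup":(220,187.7,.05),"dish":(317.4,201.8,.01),"case":(369.4,308.3,.03)})):
    for k,v in t.items(): print(c,k,atz(c,*v).round(3))
E
```

```text
scene ring [0.556 0.076 0.155]
scene ball [ 0.547 -0.033  0.113]
scene cup [0.561 0.31  0.05 ]
scene dish [0.734 0.148 0.01 ]
scene case [ 0.601 -0.147  0.03 ]
side ring [0.529 0.073 0.155]
side ball [ 0.526 -0.039  0.113]
side cup [0.564 0.308 0.05 ]
side dish [0.727 0.148 0.01 ]
side case [ 0.576 -0.15   0.03 ]
```

View pics/c1.png

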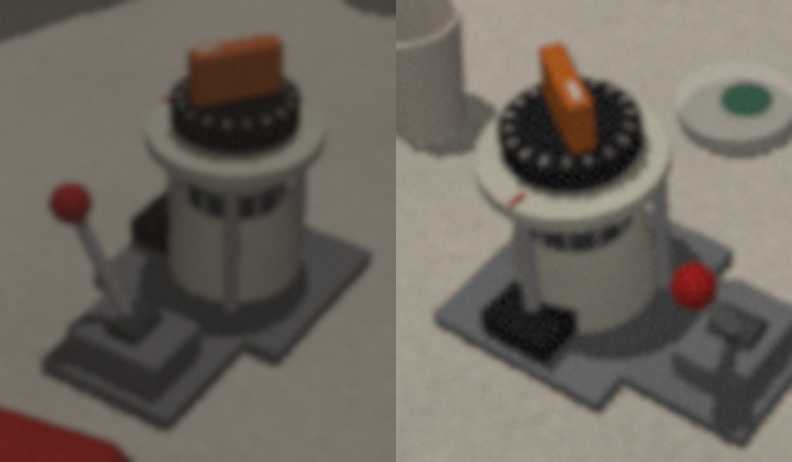

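```bash
cat >> h.py <<'E'
from scipy.optimize import least_squares,minimize
def tri(obs):
    A=[];b=[]
    for cam,u,v in obs:
        o,d=ray(cam,u,v);d/=np.linalg.norm(d);M=np.eye(3)-np.outer(d,d);A.append(M);b.append(M@o)
    A=np.vstack(A);b=np.hstack(b);x=np.linalg.lstsq(A,b,rcond=None)[0];return x,np.linalg.norm(A@x-b)
def orange(im):
    h=cv2.cvtColor(im,cv2.COLOR_BGR2HSV);m=cv2.inRange(h,(6,110,60),(19,255,255))
    n,l,s,c=cv2.connectedComponentsWithStats(m);k=1+np.argmax(s[1:,4]);return (l==k).astype(np.uint8)
def barpts(x,y,t):
    c,s=np.cos(t),np.sin(t)
    return np.array([[x+c*a-s*b,y+s*a+c*b,z] for a in(-.03,.03) for b in(-.008,.008) for z in(.146,.182)])
def fitbar(views,x0):   # views: (cam,mask,E)
    def cost(p):
        J=0
        for cam,m,E in views:
            q=proj(cam,barpts(p[0],p[1],p[2]),E);h=cv2.convexHull((q*16).astype(np.int32)*1)
            g=np.zeros((1600,2560),np.uint8);cv2.fillConvexPoly(g,(q2:=cv2.convexHull((q*4).astype(np.float32)).astype(np.int32)),1)
            g=cv2.resize(g.astype(np.float32),(640,400),interpolation=cv2.INTER_AREA)
            J+=1-np.minimum(g,m).sum()/np.maximum(g,m).sum()
        return J/len(views)
    best=min((minimize(cost,[x0[0],x0[1],t],method="Nelder-Mead",options=dict(initial_simplex=np.array([[x0[0],x0[1],t],[x0[0]+.02,x0[1],t],[x0[0],x0[1]+.02,t],[x0[0],x0[1],t+.3]]),maxiter=80)) for t in x0[2]),key=lambda o:o.fun)
    return best.x,best.fun
E
python3 - <<'E'
from h import *
v=[]
for c in("scene","side"):
    m=orange(cv2.imread(f"pics/{c}0.png"));ys,xs=np.nonzero(m);print(c,m.sum(),xs.min(),xs.max(),ys.min(),ys.max());v.append((c,m,None))
ball,e=tri([("scene",261.5,201.5),("side",305.3,256.7)]);print("ball",ball.round(4),e)
p,f=fitbar(v,(.543,.075,(-1.2,-.6,0,.6,1.2)));print("bar",p.round(4),np.degrees(p[2]),f)
d=ball[:2]-p[:2];print("yaw",np.degrees(np.arctan2(d[1],d[0])-np.arctan2(-.115,-.043)),np.linalg.norm(d),np.hypot(.115,.043))
E
```

```text
scene 999 393 488 169 202
side 879 116 205 175 206
ball [ 0.5283 -0.0317  0.11  ] 0.0016326327489896342
bar [ 0.543  0.075 -1.2  ] -68.75493541569878 1.0
yaw 12.664448097009824 0.1077271610625271 0.12277621919573839
```

```bash
python3 - <<'E'
from h import *
v=[]
for c,(a,b,x,y) in(("scene",(285,145,335,190)),("side",(240,178,295,235))):
    im=cv2.imread(f"pics/{c}0.png");h=cv2.cvtColor(im,cv2.COLOR_BGR2HSV);m=((h[...,0]<20)&(h[...,1]>120)&(h[...,2]>50)).astype(np.uint8)
    k=np.zeros_like(m);k[b:y,a:x]=1;m=cv2.morphologyEx(m*k,cv2.MORPH_CLOSE,np.ones((3,3)))
    n,l,s,cc=cv2.connectedComponentsWithStats(m);m=(l==1+np.argmax(s[1:,4])).astype(np.uint8)
    ys,xs=np.nonzero(m);print(c,m.sum(),xs.min(),xs.max(),ys.min(),ys.max());v.append((c,m,None))
p,f=fitbar(v,(.543,.075,(-1.2,-.6,0,.6,1.2)));print("bar",p.round(4),np.degrees(p[2]),f)
for w in v: print(w[0],fitbar([w],(p[0],p[1],(p[2],))))
ball=np.array([ 0.5283,-0.0317])
d=ball[:2]-p[:2];print("yaw",np.degrees(np.arctan2(d[1],d[0])-np.arctan2(-.115,-.043)),np.linalg.norm(d),np.hypot(.115,.043))
E
```

```text
scene 461 297 324 151 171
side 360 259 275 184 216
bar [0.5416 0.0881 1.1823] 67.74131050962833 0.22233420610427856
scene (array([0.54764118, 0.08626485, 1.43794293]), np.float64(0.16804534196853638))
side (array([0.53844242, 0.08340451, 1.19303798]), np.float64(0.17180615663528442))
yaw 14.157229779666881 0.12053912541636225 0.12277621919573839
```

Emit:
servo_tool([
  {"dx": 1.8,"dy": -3.4,"dz": 0.3,"spin": -0.11,"grip": 100},
  {"dx": 3.6,"dy": -6.8,"dz": 0.6,"spin": -0.22,"grip": 100},
  {"dx": 5.4,"dy": -10.2,"dz": 0.9,"spin": -0.33,"grip": 100},
  {"dx": 7.2,"dy": -13.6,"dz": 1.2,"spin": -0.44,"grip": 100},
  {"dx": 9,"dy": -17,"dz": 1.5,"spin": -0.55,"grip": 100},
  {"dx": 10.8,"dy": -20.4,"dz": 1.8,"spin": -0.66,"grip": 100},
  {"dx": 12.6,"dy": -23.8,"dz": 2.1,"spin": -0.77,"grip": 100},
  {"dx": 14.4,"dy": -27.2,"dz": 2.4,"spin": -0.88,"grip": 100},
  {"dx": 16.2,"dy": -30.6,"dz": 2.7,"spin": -0.99,"grip": 100},
  {"dx": 18,"dy": -34,"dz": 3,"spin": -1.1,"grip": 100},
])

```text
time_s: 1.63
tcp_pos: [0.4401, 0.2813, 0.2571]
eef_rot: [-180.0, 0.0, -85.9]
contact_force: [1.2, 0.9, -0.7]
gripper_width: 0.0876
```

Emit:
servo_tool([
  {"dx": 1.7,"dy": -3.2,"dz": 0.3,"spin": -0.1,"grip": 100},
  {"dx": 3.4,"dy": -6.4,"dz": 0.6,"spin": -0.2,"grip": 100},
  {"dx": 5.1,"dy": -9.6,"dz": 0.9,"spin": -0.3,"grip": 100},
  {"dx": 6.8,"dy": -12.8,"dz": 1.2,"spin": -0.4,"grip": 100},
  {"dx": 8.5,"dy": -16,"dz": 1.5,"spin": -0.47,"grip": 100},
  {"dx": 9.6,"dy": -18.2,"dz": 1.5,"spin": -0.47,"grip": 100},
  {"dx": 10.2,"dy": -19.4,"dz": 1.5,"spin": -0.47,"grip": 100},
  {"dx": 10.3,"dy": -19.7,"dz": 1.5,"spin": -0.47,"grip": 100},
  {"dx": 10.3,"dy": -19.7,"dz": 1.5,"spin": -0.47,"grip": 100},
  {"dx": 10.3,"dy": -19.7,"dz": 1.5,"spin": -0.47,"grip": 100},
])

```text
time_s: 2.47
tcp_pos: [0.5424, 0.0863, 0.2715]
eef_rot: [180.0, 0.0, -112.6]
contact_force: [-0.7, 1.1, -0.4]
gripper_width: 0.0876
```

```bash
python3 - <<'E'
from h import *
s=r.get_state();print({k:np.round(v,3).tolist() for k,v in s.items()})
c=r.get_calibration("wrist");E=np.array(c["extrinsics"]);print(np.round(E,3).tolist(),np.round(c["K"],1).tolist());np.save("E1",E)
im=r.capture("wrist");cv2.imwrite("pics/w1.png",im)
for n in("ring_grip","ring","lock_tip","mill"):
    for d in r.cut_out(n,"wrist")[:2]: print(n,round(d["p"],2),d["extent"])
E
```

```text
{'time_s': 2.467, 'joints': [29.471, 7.136, -11.238, -0.009, -71.626, -52.061], 'qd': [1.062, -0.179, -0.143, 0.011, 0.059, 0.023], 'joint_torque': [-0.784, -39.565, 29.583, 7.1, -0.048, 0.048], 'tcp_pos': [0.542, 0.086, 0.272], 'eef_rot': [179.993, 0.005, -112.593], 'contact_force': [-0.699, 1.112, -0.382], 'moment': [0.163, -0.021, 0.005], 'gripper_width': 0.088}
[[-0.924, 0.367, 0.112, 0.512], [0.383, 0.884, 0.269, 0.013], [-0.0, 0.291, -0.957, 0.43], [0.0, 0.0, 0.0, 1.0]] [[302.7, 0.0, 320.8], [0.0, 302.7, 198.0], [0.0, 0.0, 1.0]]
ring_grip 0.88 [279.0, 146.7, 365.4, 234.4]
ring 0.73 [281.2, 147.3, 364.9, 237.5]
ring 0.56 [342.1, 299.5, 396.3, 324.2]
lock_tip 0.89 [265.5, 51.6, 299.7, 99.6]
mill 0.95 [224.7, 50.6, 388.4, 240.5]
```

View pics/w1.png

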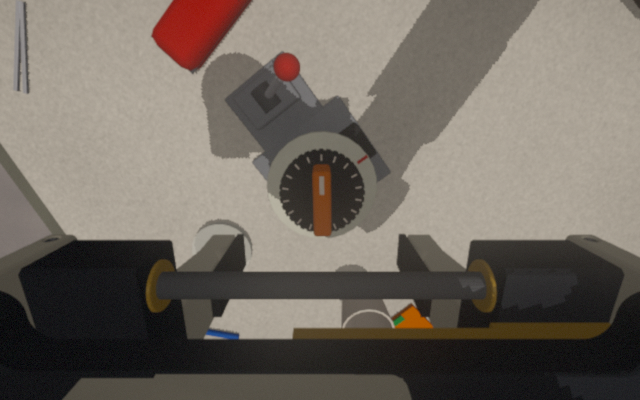

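```bash
python3 - <<'E'
from h import *
E=np.load("E1.npy");im=cv2.imread("pics/w1.png");h=cv2.cvtColor(im,cv2.COLOR_BGR2HSV)
m=((h[...,0]<20)&(h[...,1]>120)&(h[...,2]>50)).astype(np.uint8);k=np.zeros_like(m);k[145:245,290:350]=1
m=cv2.morphologyEx(m*k,cv2.MORPH_CLOSE,np.ones((5,5)));n,l,s,cc=cv2.connectedComponentsWithStats(m);m=(l==1+np.argmax(s[1:,4])).astype(np.uint8);print(s[1:])
p,f=fitbar([("wrist",m,E)],(.543,.086,(1.18,)));print("bar",p.round(4),np.degrees(p[2]),f)
q=proj("wrist",[[*p[:2],.146]],E);print("disc centre px of bar fit",q,"disc",atz("wrist",322,190.5,.146,E))
b=atz("wrist",287,67,.113,E);print("ball",b)
d=b[:2]-p[:2];print("yaw",np.degrees(np.arctan2(d[1],d[0])-np.arctan2(-.115,-.043)),np.linalg.norm(d))
g=[atz("wrist",u,v,.124,E) for u,v in((358,164),(368,156))];print(g)
E
```

```text
[[ 312  164   20   72 1246]]
bar [0.542  0.0898 1.1964] 68.54808832122987 0.1357523798942566
disc centre px of bar fit [[322.26673013 194.44131408]] disc [0.54072968 0.08603753 0.146     ]
ball [ 0.52800874 -0.03284513  0.113     ]
yaw 13.987462551769951 0.12346759799518937
[array([0.49831869, 0.07986452, 0.124     ]), array([0.48609355, 0.07607202, 0.124     ])]
```

Emit:
servo_tool([
  {"dx": -0.1,"dy": 0.1,"dz": -2,"spin": 0.01,"grip": 100},
  {"dx": -0.1,"dy": 0.1,"dz": -4,"spin": 0.01,"grip": 100},
  {"dx": -0.1,"dy": 0.1,"dz": -6,"spin": 0.01,"grip": 80},
  {"dx": -0.1,"dy": 0.1,"dz": -8,"spin": 0.01,"grip": 60},
  {"dx": -0.1,"dy": 0.1,"dz": -9.5,"spin": 0.01,"grip": 60},
  {"dx": -0.1,"dy": 0.1,"dz": -10.8,"spin": 0.01,"grip": 60},
  {"dx": -0.1,"dy": 0.1,"dz": -11.4,"spin": 0.01,"grip": 60},
  {"dx": -0.1,"dy": 0.1,"dz": -11.7,"spin": 0.01,"grip": 60},
  {"dx": -0.1,"dy": 0.1,"dz": -11.7,"spin": 0.01,"grip": 60},
  {"dx": -0.1,"dy": 0.1,"dz": -11.7,"spin": 0.01,"grip": 60},
], squeeze=10)

```text
time_s: 3.55
tcp_pos: [0.542, 0.0874, 0.1553]
eef_rot: [-180.0, 0.0, -112.0]
contact_force: [0.6, 0.6, 0.6]
gripper_width: 0.0531
```

```bash
cat > st.py <<'E'
from plant import r
import numpy as np
s=r.get_state();print({k:np.round(s[k],3).tolist() for k in("time_s","tcp_pos","eef_rot","contact_force","moment","gripper_width","joint_torque")},round(s["joints"][5],1))
E
python3 st.py
```

```text
{'time_s': 3.55, 'tcp_pos': [0.542, 0.087, 0.155], 'eef_rot': [-179.956, 0.031, -111.973], 'contact_force': [0.635, 0.552, 0.558], 'moment': [0.139, -0.135, 0.001], 'gripper_width': 0.053, 'joint_torque': [0.035, -42.569, 25.589, 6.113, -0.014, -0.002]} -51.6
```

Emit:
servo_tool([
  {"dx": 0,"grip": 45},
  {"dx": 0,"grip": 30},
  {"dx": 0,"grip": 20},
  {"dx": 0,"grip": 10},
  {"dx": 0,"grip": 0},
  {"dx": 0,"grip": 0},
  {"dx": 0,"grip": 0},
  {"dx": 0,"grip": 0},
  {"dx": 0,"grip": 0},
  {"dx": 0,"grip": 0},
], squeeze=8)

```text
validation failed for argument at $.ta...
```

```bash
python3 st.py
```

```text
{'time_s': 3.55, 'tcp_pos': [0.542, 0.087, 0.155], 'eef_rot': [-179.956, 0.031, -111.973], 'contact_force': [0.635, 0.552, 0.558], 'moment': [0.139, -0.135, 0.001], 'gripper_width': 0.053, 'joint_torque': [0.035, -42.569, 25.589, 6.113, -0.014, -0.002]} -51.6
```

Emit:
servo_tool([
  {"dx": 0,"dy": 0,"dz": 0,"spin": 0,"grip": 45},
  {"dx": 0,"dy": 0,"dz": 0,"spin": 0,"grip": 30},
  {"dx": 0,"dy": 0,"dz": 0,"spin": 0,"grip": 20},
  {"dx": 0,"dy": 0,"dz": 0,"spin": 0,"grip": 10},
  {"dx": 0,"dy": 0,"dz": 0,"spin": 0,"grip": 0},
  {"dx": 0,"dy": 0,"dz": 0,"spin": 0,"grip": 0},
  {"dx": 0,"dy": 0,"dz": 0,"spin": 0,"grip": 0},
  {"dx": 0,"dy": 0,"dz": 0,"spin": 0,"grip": 0},
  {"dx": 0,"dy": 0,"dz": 0,"spin": 0,"grip": 0},
  {"dx": 0,"dy": 0,"dz": 0,"spin": 0,"grip": 0},
], squeeze=8)

```text
time_s: 4.38
tcp_pos: [0.5419, 0.087, 0.1547]
eef_rot: [-180.0, 0.0, -112.0]
contact_force: [1.4, -2.0, 0.4]
gripper_width: 0.016
```

```bash
python3 st.py
```

```text
{'time_s': 4.383, 'tcp_pos': [0.542, 0.087, 0.155], 'eef_rot': [-179.971, 0.008, -111.997], 'contact_force': [1.353, -2.003, 0.364], 'moment': [-0.52, -0.807, 0.041], 'gripper_width': 0.016, 'joint_torque': [1.009, -43.149, 25.355, 5.346, -0.373, 0.007]} -51.6
```

Emit:
servo_tool([
  {"dx": 0,"dy": 0,"dz": 0,"spin": 0,"grip": 0},
  {"dx": 0,"dy": 0,"dz": 0,"spin": 0,"grip": 0},
  {"dx": 0,"dy": 0,"dz": 0,"spin": 0,"grip": 0},
  {"dx": 0,"dy": 0,"dz": 0,"spin": -0.015,"grip": 0},
  {"dx": 0,"dy": 0,"dz": 0,"spin": -0.03,"grip": 0},
  {"dx": 0,"dy": 0,"dz": 0,"spin": -0.045,"grip": 0},
  {"dx": 0,"dy": 0,"dz": 0,"spin": -0.06,"grip": 0},
  {"dx": 0,"dy": 0,"dz": 0,"spin": -0.08,"grip": 0},
  {"dx": 0,"dy": 0,"dz": 0,"spin": -0.09,"grip": 0},
  {"dx": 0,"dy": 0,"dz": 0,"spin": -0.09,"grip": 0},
], squeeze=50)

```text
time_s: 5.22
tcp_pos: [0.5417, 0.0871, 0.1547]
eef_rot: [-180.0, 0.0, -117.2]
contact_force: [2.0, -2.6, 1.0]
gripper_width: 0.0156
```

```bash
python3 st.py
```

```text
{'time_s': 5.217, 'tcp_pos': [0.542, 0.087, 0.155], 'eef_rot': [-179.994, 0.01, -117.218], 'contact_force': [1.969, -2.571, 0.987], 'moment': [-0.589, -0.862, -0.024], 'gripper_width': 0.016, 'joint_torque': [1.115, -42.177, 24.623, 4.971, -0.4, -0.228]} -56.8
```

Emit:
servo_tool([
  {"dx": 0,"dy": 0,"dz": 0,"spin": -0.01,"grip": 0},
  {"dx": 0,"dy": 0,"dz": 0,"spin": -0.02,"grip": 0},
  {"dx": 0,"dy": 0,"dz": 0,"spin": -0.03,"grip": 0},
  {"dx": 0,"dy": 0,"dz": 0,"spin": -0.04,"grip": 0},
  {"dx": 0,"dy": 0,"dz": 0,"spin": -0.05,"grip": 0},
  {"dx": 0,"dy": 0,"dz": 0,"spin": -0.06,"grip": 0},
  {"dx": 0,"dy": 0,"dz": 0,"spin": -0.07,"grip": 0},
  {"dx": 0,"dy": 0,"dz": 0,"spin": -0.08,"grip": 0},
  {"dx": 0,"dy": 0,"dz": 0,"spin": -0.09,"grip": 0},
  {"dx": 0,"dy": 0,"dz": 0,"spin": -0.09,"grip": 0},
])

```text
time_s: 6.05
tcp_pos: [0.5416, 0.0871, 0.1546]
eef_rot: [180.0, 0.0, -122.4]
contact_force: [-0.2, -0.3, 4.3]
gripper_width: 0.0158
```

```bash
python3 st.py
```

```text
{'time_s': 6.05, 'tcp_pos': [0.542, 0.087, 0.155], 'eef_rot': [179.992, 0.006, -122.37], 'contact_force': [-0.225, -0.284, 4.317], 'moment': [0.055, 0.003, 0.015], 'gripper_width': 0.016, 'joint_torque': [0.04, -40.803, 24.222, 5.476, 0.009, -0.163]} -62.0
```

Emit:
servo_tool([
  {"dx": 0,"dy": 0,"dz": 0,"spin": -0.01,"grip": 0},
  {"dx": 0,"dy": 0,"dz": 0,"spin": -0.02,"grip": 0},
  {"dx": 0,"dy": 0,"dz": 0,"spin": -0.03,"grip": 0},
  {"dx": 0,"dy": 0,"dz": 0,"spin": -0.04,"grip": 0},
  {"dx": 0,"dy": 0,"dz": 0,"spin": -0.05,"grip": 0},
  {"dx": 0,"dy": 0,"dz": 0,"spin": -0.06,"grip": 0},
  {"dx": 0,"dy": 0,"dz": 0,"spin": -0.07,"grip": 0},
  {"dx": 0,"dy": 0,"dz": 0,"spin": -0.08,"grip": 0},
  {"dx": 0,"dy": 0,"dz": 0,"spin": -0.09,"grip": 0},
  {"dx": 0,"dy": 0,"dz": 0,"spin": -0.09,"grip": 0},
])

```text
time_s: 6.88
tcp_pos: [0.5414, 0.0872, 0.1546]
eef_rot: [180.0, 0.0, -127.5]
contact_force: [-1.1, 0.6, 5.4]
gripper_width: 0.0155
```

```bash
python3 st.py
```

```text
{'time_s': 6.883, 'tcp_pos': [0.541, 0.087, 0.155], 'eef_rot': [179.975, 0.002, -127.528], 'contact_force': [-1.112, 0.622, 5.377], 'moment': [0.396, 0.337, -0.046], 'gripper_width': 0.016, 'joint_torque': [-0.532, -40.396, 24.203, 5.818, 0.188, -0.161]} -67.1
```

Emit:
servo_tool([
  {"dx": 0,"dy": 0,"dz": 0,"spin": -0.01,"grip": 0},
  {"dx": 0,"dy": 0,"dz": 0,"spin": -0.02,"grip": 0},
  {"dx": 0,"dy": 0,"dz": 0,"spin": -0.03,"grip": 0},
  {"dx": 0,"dy": 0,"dz": 0,"spin": -0.04,"grip": 0},
  {"dx": 0,"dy": 0,"dz": 0,"spin": -0.05,"grip": 0},
  {"dx": 0,"dy": 0,"dz": 0,"spin": -0.06,"grip": 0},
  {"dx": 0,"dy": 0,"dz": 0,"spin": -0.07,"grip": 0},
  {"dx": 0,"dy": 0,"dz": 0,"spin": -0.08,"grip": 0},
  {"dx": 0,"dy": 0,"dz": 0,"spin": -0.09,"grip": 0},
  {"dx": 0,"dy": 0,"dz": 0,"spin": -0.09,"grip": 0},
])

```text
time_s: 7.72
tcp_pos: [0.5413, 0.0874, 0.1546]
eef_rot: [180.0, 0.0, -132.7]
contact_force: [-2.3, 1.4, 6.4]
gripper_width: 0.0157
```

```bash
python3 st.py
```

```text
{'time_s': 7.717, 'tcp_pos': [0.541, 0.087, 0.155], 'eef_rot': [179.962, 0.001, -132.68], 'contact_force': [-2.314, 1.428, 6.353], 'moment': [0.78, 0.637, 0.056], 'gripper_width': 0.016, 'joint_torque': [-1.092, -40.144, 24.202, 6.099, 0.305, -0.216]} -72.3
```

```bash
cat > st.py <<'E'
from plant import r
import numpy as np
M=[];T=[];F=[]
for i in range(4):
    s=r.get_state();M.append(s["moment"]);T.append(s["joint_torque"][5]);F.append(s["contact_force"])
    if i<3:r.capture("wrist")
M=np.array(M);print(round(s["time_s"],2),np.round(s["tcp_pos"],4),"yaw",round(s["eef_rot"][2],1),"F",np.mean(F,0).round(1),"M",M.mean(0).round(3),"Mz",M[:,2].round(3),"j6",np.round(T,3),"w",round(s["gripper_width"],4))
E
python3 st.py
```

```text
7.87 [0.5413 0.0874 0.1546] yaw -132.6 F [-1.9  1.4  6.2] M [0.779 0.674 0.02 ] Mz [ 0.056 -0.019  0.064 -0.022] j6 [-0.216 -0.103 -0.045 -0.029] w 0.0158
```

Emit:
servo_tool([
  {"dx": 0,"dy": 0,"dz": 0,"spin": -0.01,"grip": 0},
  {"dx": 0,"dy": 0,"dz": 0,"spin": -0.02,"grip": 0},
  {"dx": 0,"dy": 0,"dz": 0,"spin": -0.03,"grip": 0},
  {"dx": 0,"dy": 0,"dz": 0,"spin": -0.04,"grip": 0},
  {"dx": 0,"dy": 0,"dz": 0,"spin": -0.05,"grip": 0},
  {"dx": 0,"dy": 0,"dz": 0,"spin": -0.06,"grip": 0},
  {"dx": 0,"dy": 0,"dz": 0,"spin": -0.07,"grip": 0},
  {"dx": 0,"dy": 0,"dz": 0,"spin": -0.08,"grip": 0},
  {"dx": 0,"dy": 0,"dz": 0,"spin": -0.09,"grip": 0},
  {"dx": 0,"dy": 0,"dz": 0,"spin": -0.09,"grip": 0},
])

```text
time_s: 8.7
tcp_pos: [0.5411, 0.0875, 0.1546]
eef_rot: [179.9, -0.0, -137.8]
contact_force: [-3.5, 1.5, 7.2]
gripper_width: 0.0156
```

```bash
python3 st.py
```

```text
8.85 [0.5411 0.0875 0.1546] yaw -137.8 F [-3.2  2.4  7. ] M [1.094 0.981 0.018] Mz [ 0.085  0.    -0.01  -0.002] j6 [-0.226 -0.113 -0.055 -0.039] w 0.0156
```

Emit:
servo_tool([
  {"dx": 0,"dy": 0,"dz": 0,"spin": -0.01,"grip": 0},
  {"dx": 0,"dy": 0,"dz": 0,"spin": -0.02,"grip": 0},
  {"dx": 0,"dy": 0,"dz": 0,"spin": -0.03,"grip": 0},
  {"dx": 0,"dy": 0,"dz": 0,"spin": -0.04,"grip": 0},
  {"dx": 0,"dy": 0,"dz": 0,"spin": -0.05,"grip": 0},
  {"dx": 0,"dy": 0,"dz": 0,"spin": -0.06,"grip": 0},
  {"dx": 0,"dy": 0,"dz": 0,"spin": -0.07,"grip": 0},
  {"dx": 0,"dy": 0,"dz": 0,"spin": -0.08,"grip": 0},
  {"dx": 0,"dy": 0,"dz": 0,"spin": -0.09,"grip": 0},
  {"dx": 0,"dy": 0,"dz": 0,"spin": -0.09,"grip": 0},
])

```text
time_s: 9.68
tcp_pos: [0.541, 0.0876, 0.1546]
eef_rot: [179.9, -0.0, -143.0]
contact_force: [-3.6, 3.6, 7.1]
gripper_width: 0.0156
```

```bash
python3 st.py
```

```text
9.83 [0.541  0.0877 0.1546] yaw -143.0 F [-3.3  3.4  7. ] M [ 1.419  1.278 -0.037] Mz [-0.046 -0.026 -0.006 -0.068] j6 [-0.17  -0.06  -0.002  0.013] w 0.0156
```

Emit:
servo_tool([
  {"dx": 0,"dy": 0,"dz": 0,"spin": -0.01,"grip": 0},
  {"dx": 0,"dy": 0,"dz": 0,"spin": -0.02,"grip": 0},
  {"dx": 0,"dy": 0,"dz": 0,"spin": -0.03,"grip": 0},
  {"dx": 0,"dy": 0,"dz": 0,"spin": -0.04,"grip": 0},
  {"dx": 0,"dy": 0,"dz": 0,"spin": -0.05,"grip": 0},
  {"dx": 0,"dy": 0,"dz": 0,"spin": -0.06,"grip": 0},
  {"dx": 0,"dy": 0,"dz": 0,"spin": -0.07,"grip": 0},
  {"dx": 0,"dy": 0,"dz": 0,"spin": -0.08,"grip": 0},
  {"dx": 0,"dy": 0,"dz": 0,"spin": -0.09,"grip": 0},
  {"dx": 0,"dy": 0,"dz": 0,"spin": -0.09,"grip": 0},
])

```text
time_s: 10.67
tcp_pos: [0.5409, 0.0878, 0.1546]
eef_rot: [179.9, -0.0, -148.2]
contact_force: [-4.3, 3.5, 7.5]
gripper_width: 0.0158
```

```bash
python3 st.py
```

```text
10.82 [0.5409 0.0878 0.1546] yaw -148.1 F [-4.   4.1  7.4] M [ 1.723  1.522 -0.02 ] Mz [-0.066  0.031 -0.027 -0.019] j6 [-0.162 -0.051  0.006  0.022] w 0.0153
```

Emit:
servo_tool([
  {"dx": 0,"dy": 0,"dz": 0,"spin": -0.01,"grip": 0},
  {"dx": 0,"dy": 0,"dz": 0,"spin": -0.02,"grip": 0},
  {"dx": 0,"dy": 0,"dz": 0,"spin": -0.03,"grip": 0},
  {"dx": 0,"dy": 0,"dz": 0,"spin": -0.04,"grip": 0},
  {"dx": 0,"dy": 0,"dz": 0,"spin": -0.05,"grip": 0},
  {"dx": 0,"dy": 0,"dz": 0,"spin": -0.06,"grip": 0},
  {"dx": 0,"dy": 0,"dz": 0,"spin": -0.07,"grip": 0},
  {"dx": 0,"dy": 0,"dz": 0,"spin": -0.08,"grip": 0},
  {"dx": 0,"dy": 0,"dz": 0,"spin": -0.09,"grip": 0},
  {"dx": 0,"dy": 0,"dz": 0,"spin": -0.09,"grip": 0},
])

```text
time_s: 11.65
tcp_pos: [0.5408, 0.088, 0.1546]
eef_rot: [179.9, -0.0, -153.3]
contact_force: [-4.8, 5.0, 7.5]
gripper_width: 0.0155
```

```bash
python3 st.py
```

```text
11.8 [0.5408 0.088  0.1546] yaw -153.3 F [-4.7  5.1  7.8] M [2.104 1.773 0.04 ] Mz [0.032 0.015 0.058 0.054] j6 [-0.229 -0.117 -0.055 -0.039] w 0.0159
```

Emit:
servo_tool([
  {"dx": 0,"dy": 0,"dz": 0,"spin": -0.01,"grip": 0},
  {"dx": 0,"dy": 0,"dz": 0,"spin": -0.02,"grip": 0},
  {"dx": 0,"dy": 0,"dz": 0,"spin": -0.03,"grip": 0},
  {"dx": 0,"dy": 0,"dz": 0,"spin": -0.04,"grip": 0},
  {"dx": 0,"dy": 0,"dz": 0,"spin": -0.05,"grip": 0},
  {"dx": 0,"dy": 0,"dz": 0,"spin": -0.06,"grip": 0},
  {"dx": 0,"dy": 0,"dz": 0,"spin": -0.07,"grip": 0},
  {"dx": 0,"dy": 0,"dz": 0,"spin": -0.07,"grip": 0},
  {"dx": 0,"dy": 0,"dz": 0,"spin": -0.07,"grip": 0},
  {"dx": 0,"dy": 0,"dz": 0,"spin": -0.07,"grip": 0},
])

```text
time_s: 12.63
tcp_pos: [0.5408, 0.0882, 0.1546]
eef_rot: [179.9, -0.0, -157.3]
contact_force: [-4.7, 4.9, 9.4]
gripper_width: 0.0155
```

```bash
python3 st.py
```

```text
12.78 [0.5408 0.0882 0.1546] yaw -157.3 F [-5.   5.3  8.7] M [2.369 1.931 0.018] Mz [ 0.051  0.013  0.036 -0.029] j6 [-0.045 -0.043 -0.042 -0.042] w 0.0153
```

Emit:
servo_tool([
  {"dx": 0,"dy": 0,"dz": 0,"spin": -0.02,"grip": 0},
  {"dx": -0.02,"dy": 0.02,"dz": 0,"spin": -0.04,"grip": 0},
  {"dx": -0.04,"dy": 0.04,"dz": 0,"spin": -0.06,"grip": 0},
  {"dx": -0.06,"dy": 0.06,"dz": 0,"spin": -0.08,"grip": 0},
  {"dx": -0.08,"dy": 0.08,"dz": 0,"spin": -0.1,"grip": 0},
  {"dx": -0.1,"dy": 0.1,"dz": 0,"spin": -0.12,"grip": 0},
  {"dx": -0.1,"dy": 0.1,"dz": 0,"spin": -0.14,"grip": 0},
  {"dx": -0.1,"dy": 0.1,"dz": 0,"spin": -0.16,"grip": 0},
  {"dx": -0.1,"dy": 0.1,"dz": 0,"spin": -0.16,"grip": 0},
  {"dx": -0.1,"dy": 0.1,"dz": 0,"spin": -0.16,"grip": 0},
])

```text
time_s: 13.62
tcp_pos: [0.5405, 0.0887, 0.1546]
eef_rot: [179.9, 0.0, -166.5]
contact_force: [-1.8, 2.8, 5.7]
gripper_width: 0.0157
```

```bash
python3 st.py
```

```text
13.77 [0.5405 0.0887 0.1546] yaw -166.5 F [-1.6  3.5  5.8] M [ 1.178  0.453 -0.055] Mz [-0.044 -0.068 -0.06  -0.049] j6 [-0.004  0.047  0.06   0.063] w 0.0156
```

Emit:
servo_tool([
  {"dx": 0,"dy": 0,"dz": 0,"spin": -0.01,"grip": 0},
  {"dx": 0,"dy": 0,"dz": 0,"spin": -0.02,"grip": 0},
  {"dx": 0,"dy": 0,"dz": 0,"spin": -0.03,"grip": 0},
  {"dx": 0,"dy": 0,"dz": 0,"spin": -0.04,"grip": 0},
  {"dx": 0,"dy": 0,"dz": 0,"spin": -0.05,"grip": 0},
  {"dx": 0,"dy": 0,"dz": 0,"spin": -0.06,"grip": 0},
  {"dx": 0,"dy": 0,"dz": 0,"spin": -0.07,"grip": 0},
  {"dx": 0,"dy": 0,"dz": 0,"spin": -0.08,"grip": 0},
  {"dx": 0,"dy": 0,"dz": 0,"spin": -0.08,"grip": 0},
  {"dx": 0,"dy": 0,"dz": 0,"spin": -0.08,"grip": 0},
])

```text
time_s: 14.6
tcp_pos: [0.5405, 0.0889, 0.1546]
eef_rot: [179.9, 0.0, -171.0]
contact_force: [-2.2, 3.3, 5.5]
gripper_width: 0.0158
```

```bash
python3 st.py
```

```text
14.75 [0.5405 0.0889 0.1546] yaw -171.0 F [-2.   3.7  5.5] M [ 1.514  0.597 -0.016] Mz [ 0.007 -0.029 -0.014 -0.028] j6 [-0.008  0.017  0.024  0.025] w 0.0156
```

Emit:
servo_tool([
  {"dx": 0,"dy": 0,"dz": 0,"spin": -0.01,"grip": 0},
  {"dx": 0,"dy": 0,"dz": 0,"spin": -0.02,"grip": 0},
  {"dx": 0,"dy": 0,"dz": 0,"spin": -0.03,"grip": 0},
  {"dx": 0,"dy": 0,"dz": 0,"spin": -0.04,"grip": 0},
  {"dx": 0,"dy": 0,"dz": 0,"spin": -0.05,"grip": 0},
  {"dx": 0,"dy": 0,"dz": 0,"spin": -0.05,"grip": 0},
  {"dx": 0,"dy": 0,"dz": 0,"spin": -0.05,"grip": 0},
  {"dx": 0,"dy": 0,"dz": 0,"spin": -0.05,"grip": 0},
  {"dx": 0,"dy": 0,"dz": 0,"spin": -0.05,"grip": 0},
  {"dx": 0,"dy": 0,"dz": 0,"spin": -0.05,"grip": 0},
])

```text
time_s: 15.58
tcp_pos: [0.5405, 0.089, 0.1546]
eef_rot: [179.9, 0.0, -173.9]
contact_force: [-1.8, 4.4, 5.8]
gripper_width: 0.0159
```

```bash
python3 st.py
```

```text
15.73 [0.5405 0.089  0.1546] yaw -173.9 F [-2.5  4.4  5.7] M [1.685 0.682 0.208] Mz [0.158 0.2   0.247 0.227] j6 [-0.208 -0.208 -0.208 -0.208] w 0.0158
```

Emit:
servo_tool([
  {"dx": 0,"dy": 0,"dz": 0,"spin": -0.01,"grip": 0},
  {"dx": 0,"dy": 0,"dz": 0,"spin": -0.02,"grip": 0},
  {"dx": 0,"dy": 0,"dz": 0,"spin": -0.03,"grip": 0},
  {"dx": 0,"dy": 0,"dz": 0,"spin": -0.04,"grip": 0},
  {"dx": 0,"dy": 0,"dz": 0,"spin": -0.05,"grip": 0},
  {"dx": 0,"dy": 0,"dz": 0,"spin": -0.05,"grip": 0},
  {"dx": 0,"dy": 0,"dz": 0,"spin": -0.05,"grip": 0},
  {"dx": 0,"dy": 0,"dz": 0,"spin": -0.05,"grip": 0},
  {"dx": 0,"dy": 0,"dz": 0,"spin": -0.05,"grip": 0},
  {"dx": 0,"dy": 0,"dz": 0,"spin": -0.05,"grip": 0},
])

```text
time_s: 16.57
tcp_pos: [0.5405, 0.0891, 0.1546]
eef_rot: [179.9, 0.0, -176.7]
contact_force: [-2.8, 3.6, 6.4]
gripper_width: 0.0153
```

```bash
python3 st.py
```

```text
16.72 [0.5405 0.0891 0.1546] yaw -176.7 F [-2.2  4.   5.6] M [1.874 0.739 0.291] Mz [0.307 0.273 0.309 0.275] j6 [-0.285 -0.285 -0.285 -0.285] w 0.0157
```

Emit:
servo_tool([
  {"dx": 0,"dy": 0,"dz": 0,"spin": -0.01,"grip": 0},
  {"dx": 0,"dy": 0,"dz": 0,"spin": -0.02,"grip": 0},
  {"dx": 0,"dy": 0,"dz": 0,"spin": -0.03,"grip": 0},
  {"dx": 0,"dy": 0,"dz": 0,"spin": -0.03,"grip": 0},
  {"dx": 0,"dy": 0,"dz": 0,"spin": -0.03,"grip": 0},
  {"dx": 0,"dy": 0,"dz": 0,"spin": -0.03,"grip": 0},
  {"dx": 0,"dy": 0,"dz": 0,"spin": -0.03,"grip": 0},
  {"dx": 0,"dy": 0,"dz": 0,"spin": -0.03,"grip": 0},
  {"dx": 0,"dy": 0,"dz": 0,"spin": -0.03,"grip": 0},
  {"dx": 0,"dy": 0,"dz": 0,"spin": -0.03,"grip": 0},
])

```text
time_s: 17.55
tcp_pos: [0.5405, 0.0891, 0.1546]
eef_rot: [179.9, 0.0, -178.5]
contact_force: [-2.1, 5.5, 5.5]
gripper_width: 0.0155
```

```bash
python3 st.py
```

```text
17.7 [0.5405 0.0892 0.1546] yaw -178.5 F [-2.4  5.4  6.1] M [2.008 0.78  0.318] Mz [0.329 0.347 0.303 0.292] j6 [-0.331 -0.331 -0.331 -0.331] w 0.0157
```

Emit:
servo_tool([
  {"dx": 0,"dy": 0,"dz": 0,"spin": 0.05,"grip": 0},
  {"dx": 0,"dy": 0,"dz": 0,"spin": 0.1,"grip": 0},
  {"dx": 0,"dy": 0,"dz": 0,"spin": 0.16,"grip": 0},
  {"dx": 0.02,"dy": -0.02,"dz": 0,"spin": 0.22,"grip": 0},
  {"dx": 0.04,"dy": -0.04,"dz": 0,"spin": 0.28,"grip": 0},
  {"dx": 0.06,"dy": -0.06,"dz": 0,"spin": 0.34,"grip": 0},
  {"dx": 0.06,"dy": -0.06,"dz": 0,"spin": 0.4,"grip": 0},
  {"dx": 0.06,"dy": -0.06,"dz": 0,"spin": 0.46,"grip": 0},
  {"dx": 0.06,"dy": -0.06,"dz": 0,"spin": 0.52,"grip": 0},
  {"dx": 0.06,"dy": -0.06,"dz": 0,"spin": 0.58,"grip": 0},
])

```text
time_s: 18.53
tcp_pos: [0.5409, 0.0878, 0.1546]
eef_rot: [180.0, 0.0, -145.1]
contact_force: [-1.8, 2.0, 5.6]
gripper_width: 0.0157
```

```bash
python3 st.py
```

```text
18.68 [0.5409 0.0878 0.1546] yaw -145.2 F [-1.9  1.4  6.1] M [0.795 0.673 0.038] Mz [-0.052  0.091  0.043  0.071] j6 [-1.102 -0.677  0.858  0.276] w 0.0159
```

Firm touch reached: 0.33 N m, about 6° past first contact at yaw ≈ -172. Three clicks open is yaw ≈ -112, so 33° more, then release.

Emit:
servo_tool([
  {"dx": 0,"dy": 0,"dz": 0,"spin": 0.07,"grip": 0},
  {"dx": 0,"dy": 0,"dz": 0,"spin": 0.14,"grip": 0},
  {"dx": 0.01,"dy": -0.01,"dz": 0,"spin": 0.21,"grip": 0},
  {"dx": 0.02,"dy": -0.02,"dz": 0,"spin": 0.28,"grip": 0},
  {"dx": 0.03,"dy": -0.03,"dz": 0,"spin": 0.35,"grip": 0},
  {"dx": 0.04,"dy": -0.04,"dz": 0,"spin": 0.42,"grip": 0},
  {"dx": 0.04,"dy": -0.04,"dz": 0,"spin": 0.49,"grip": 0},
  {"dx": 0.04,"dy": -0.04,"dz": 0,"spin": 0.55,"grip": 0},
  {"dx": 0.04,"dy": -0.04,"dz": 0,"spin": 0.58,"grip": 0},
  {"dx": 0.04,"dy": -0.04,"dz": 0,"spin": 0.58,"grip": 0},
])

```text
time_s: 19.52
tcp_pos: [0.5419, 0.087, 0.1546]
eef_rot: [-180.0, 0.0, -111.9]
contact_force: [1.4, -1.7, 3.5]
gripper_width: 0.0157
```

```bash
python3 st.py
```

```text
19.67 [0.5419 0.087  0.1546] yaw -112.1 F [ 1.8 -1.2  4. ] M [-0.438 -0.787 -0.002] Mz [-0.041  0.     0.049 -0.018] j6 [0.673 0.352 0.106 0.01 ] w 0.0156
```

Emit:
servo_tool([
  {"dx": 0,"dy": 0,"dz": 0,"spin": 0,"grip": 5},
  {"dx": 0,"dy": 0,"dz": 0,"spin": 0,"grip": 15},
  {"dx": 0,"dy": 0,"dz": 0,"spin": 0,"grip": 25},
  {"dx": 0,"dy": 0,"dz": 0,"spin": 0,"grip": 40},
  {"dx": 0,"dy": 0,"dz": 0,"spin": 0,"grip": 60},
  {"dx": 0,"dy": 0,"dz": 0,"spin": 0,"grip": 60},
  {"dx": 0,"dy": 0,"dz": 2,"spin": 0,"grip": 60},
  {"dx": 0,"dy": 0,"dz": 5,"spin": 0,"grip": 60},
  {"dx": 0,"dy": 0,"dz": 8,"spin": 0,"grip": 60},
  {"dx": 0,"dy": 0,"dz": 11.7,"spin": 0,"grip": 60},
], squeeze=10)

```text
time_s: 20.5
tcp_pos: [0.5403, 0.0868, 0.2712]
eef_rot: [179.8, -0.1, -112.0]
contact_force: [1.3, -0.2, 0.4]
gripper_width: 0.052
```

```bash
python3 - <<'E'
from h import *
for _ in range(2): r.capture("wrist")
s=r.get_state();print(s["time_s"],np.round(s["tcp_pos"],4),s["eef_rot"])
E=np.array(r.get_calibration("wrist")["extrinsics"]);np.save("E2",E)
im=r.capture("wrist");cv2.imwrite("pics/w2.png",im)
for d in r.cut_out("lock_tip","wrist")[:2]: print(d["p"],d["extent"])
h=cv2.cvtColor(im,cv2.COLOR_BGR2HSV)
m=((h[...,0]<20)&(h[...,1]>120)&(h[...,2]>50)).astype(np.uint8);k=np.zeros_like(m);k[145:245,290:350]=1
m=cv2.morphologyEx(m*k,cv2.MORPH_CLOSE,np.ones((5,5)));n,l,st,cc=cv2.connectedComponentsWithStats(m);m=(l==1+np.argmax(st[1:,4])).astype(np.uint8)
p,f=fitbar([("wrist",m,E)],(.543,.088,(1.18,)));print("bar",p.round(4),np.degrees(p[2]),f)
cv2.imwrite("pics/w2c.png",cv2.resize(im[30:260,200:440],None,fx=2.5,fy=2.5,interpolation=2))
E
```

```text
20.6 [0.5442 0.0878 0.2777] [-179.58703269    0.34033254 -111.95836853]
0.73 [269.0, 47.3, 306.3, 97.2]
0.39 [280.2, 145.0, 365.5, 231.5]
bar [0.5419 0.0892 1.1822] 67.73409452590147 0.12853139638900757
```

View pics/w2c.png

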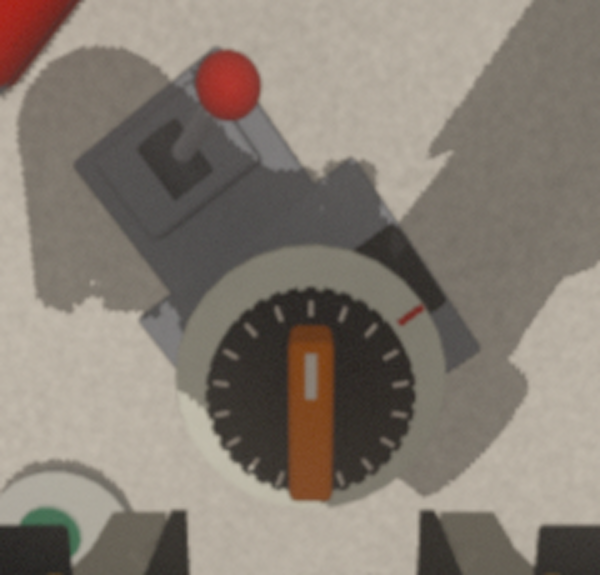

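Emit:
servo_tool([
  {"dx": -0.2,"dy": -2,"dz": 0,"spin": 0.1,"grip": 60},
  {"dx": -0.4,"dy": -4,"dz": 0,"spin": 0.2,"grip": 60},
  {"dx": -0.7,"dy": -6,"dz": 0,"spin": 0.3,"grip": 60},
  {"dx": -0.9,"dy": -8,"dz": 0,"spin": 0.4,"grip": 60},
  {"dx": -1.2,"dy": -10,"dz": 0,"spin": 0.5,"grip": 60},
  {"dx": -1.4,"dy": -11.4,"dz": 0,"spin": 0.6,"grip": 60},
  {"dx": -1.4,"dy": -12,"dz": 0,"spin": 0.63,"grip": 60},
  {"dx": -1.4,"dy": -12,"dz": 0,"spin": 0.63,"grip": 60},
  {"dx": -1.4,"dy": -12,"dz": -2,"spin": 0.63,"grip": 60},
  {"dx": -1.4,"dy": -12,"dz": -4,"spin": 0.63,"grip": 60},
])

```text
time_s: 21.53
tcp_pos: [0.5278, -0.0326, 0.2309]
eef_rot: [-179.9, 0.0, -76.0]
contact_force: [0.8, -0.1, -0.5]
gripper_width: 0.0524
```

```bash
python3 - <<'E'
from h import *
for _ in range(3): r.capture("wrist")
s=r.get_state();print(s["time_s"],np.round(s["tcp_pos"],4),s["eef_rot"])
E=np.array(r.get_calibration("wrist")["extrinsics"])
im=r.capture("wrist");cv2.imwrite("pics/w3.png",im)
for d in r.cut_out("lock_tip","wrist")[:2]: print(d["p"],d["extent"])
h=cv2.cvtColor(im,cv2.COLOR_BGR2HSV);m=(((h[...,0]<5)|(h[...,0]>172))&(h[...,1]>150)&(h[...,2]>60)).astype(np.uint8)
n,l,st,cc=cv2.connectedComponentsWithStats(m)
for i in np.argsort(-st[1:,4])[:4]+1: print(st[i],cc[i],atz("wrist",*cc[i],.113,E).round(4))
E
```

```text
21.6833 [ 0.5263 -0.0328  0.2297] [ 1.79736607e+02  4.05039309e-03 -7.59606060e+01]
0.78 [282.7, 170.6, 331.3, 206.9]
[ 217   24  142   76 7740] [289.1877261   62.94702842] [ 0.5785 -0.1369  0.113 ]
[305 180  26  26 508] [317.20472441 192.86417323] [ 0.5287 -0.033   0.113 ]
[321 304  10   2  20] [325.5 304.5] [0.4905 0.0846 0.113 ]
[237  98   1   2   2] [237.   98.5] [ 0.616  -0.0984  0.113 ]
```

Emit:
servo_tool([
  {"dx": 0.1,"dy": 0,"dz": -2,"spin": 0,"grip": 60},
  {"dx": 0.1,"dy": 0,"dz": -4,"spin": 0,"grip": 60},
  {"dx": 0.1,"dy": 0,"dz": -6,"spin": 0,"grip": 60},
  {"dx": 0.1,"dy": 0,"dz": -8,"spin": 0,"grip": 60},
  {"dx": 0.1,"dy": 0,"dz": -10,"spin": 0,"grip": 60},
  {"dx": 0.1,"dy": 0,"dz": -11.5,"spin": 0,"grip": 60},
  {"dx": 0.1,"dy": 0,"dz": -12.5,"spin": 0,"grip": 60},
  {"dx": 0.1,"dy": 0,"dz": -13.2,"spin": 0,"grip": 60},
  {"dx": 0.1,"dy": 0,"dz": -13.4,"spin": 0,"grip": 60},
  {"dx": 0.1,"dy": 0,"dz": -13.4,"spin": 0,"grip": 60},
])

```text
time_s: 22.62
tcp_pos: [0.529, -0.0328, 0.0979]
eef_rot: [-180.0, -0.0, -75.9]
contact_force: [-0.4, 0.1, 0.2]
gripper_width: 0.0526
```

Emit:
servo_tool([
  {"dx": 0.5,"dy": 0.12,"dz": 0,"spin": 0,"grip": 60},
  {"dx": 1.0,"dy": 0.25,"dz": 0,"spin": 0,"grip": 60},
  {"dx": 1.5,"dy": 0.37,"dz": 0,"spin": 0,"grip": 60},
  {"dx": 2.0,"dy": 0.5,"dz": 0,"spin": 0,"grip": 60},
  {"dx": 2.5,"dy": 0.62,"dz": 0,"spin": 0,"grip": 60},
  {"dx": 3.0,"dy": 0.75,"dz": 0,"spin": 0,"grip": 60},
  {"dx": 3.5,"dy": 0.87,"dz": 0,"spin": 0,"grip": 60},
  {"dx": 4.0,"dy": 1.0,"dz": 0,"spin": 0,"grip": 60},
  {"dx": 4.5,"dy": 1.12,"dz": 0,"spin": 0,"grip": 60},
  {"dx": 5,"dy": 1.25,"dz": 0,"spin": 0,"grip": 60},
])

```text
time_s: 23.45
tcp_pos: [0.5792, -0.0203, 0.0975]
eef_rot: [-180.0, -0.0, -75.9]
contact_force: [-1.3, -0.9, 1.3]
gripper_width: 0.0527
```

Emit:
servo_tool([
  {"dx": 0.5,"dy": 0.12,"dz": 0,"spin": 0,"grip": 60},
  {"dx": 1.0,"dy": 0.25,"dz": 0,"spin": 0,"grip": 60},
  {"dx": 1.5,"dy": 0.37,"dz": 0,"spin": 0,"grip": 60},
  {"dx": 2.0,"dy": 0.5,"dz": 0,"spin": 0,"grip": 60},
  {"dx": 2.5,"dy": 0.62,"dz": 0,"spin": 0,"grip": 60},
  {"dx": 3.0,"dy": 0.75,"dz": 0,"spin": 0,"grip": 60},
  {"dx": 3.4,"dy": 0.85,"dz": 0,"spin": 0,"grip": 60},
  {"dx": 3.8,"dy": 0.95,"dz": 0,"spin": 0,"grip": 60},
  {"dx": 3.8,"dy": 0.95,"dz": 0,"spin": 0,"grip": 60},
  {"dx": 3.8,"dy": 0.95,"dz": 0,"spin": 0,"grip": 60},
])

```text
time_s: 24.28
tcp_pos: [0.617, -0.0109, 0.0975]
eef_rot: [-180.0, -0.0, -75.9]
contact_force: [-0.8, -0.0, 1.0]
gripper_width: 0.0522
```

```bash
python3 st.py; python3 - <<'E'
from h import *
E=np.array(r.get_calibration("wrist")["extrinsics"])
im=r.capture("wrist");cv2.imwrite("pics/w4.png",im)
h=cv2.cvtColor(im,cv2.COLOR_BGR2HSV);m=(((h[...,0]<5)|(h[...,0]>172))&(h[...,1]>150)&(h[...,2]>60)).astype(np.uint8)
n,l,st,cc=cv2.connectedComponentsWithStats(m)
for i in np.argsort(-st[1:,4])[:4]+1: print(st[i],cc[i],atz("wrist",*cc[i],.113,E).round(4))
E
```

```text
24.43 [ 0.6167 -0.011   0.0977] yaw -75.9 F [-0.4 -0.2  0.1] M [ 0.061 -0.047  0.024] Mz [ 0.041 -0.014  0.005  0.063] j6 [0.003 0.001 0.    0.   ] w 0.0522
[  291     0   233   104 19122] [401.38285744  43.8733919 ] [ 0.6081 -0.1209  0.113 ]
[ 320  242   50   30 1182] [344.55922166 258.28341794] [ 0.6045 -0.0168  0.113 ]
```

Emit:
servo_tool([
  {"dx": 0.2,"dy": 0.05,"dz": 0,"spin": 0,"grip": 60},
  {"dx": 0.3,"dy": 0.07,"dz": 0,"spin": 0,"grip": 60},
  {"dx": 0.4,"dy": 0.1,"dz": 0,"spin": 0,"grip": 60},
  {"dx": 0.5,"dy": 0.12,"dz": 0,"spin": 0,"grip": 60},
  {"dx": 0.6,"dy": 0.15,"dz": 0,"spin": 0,"grip": 60},
  {"dx": 0.7,"dy": 0.17,"dz": 0,"spin": 0,"grip": 60},
  {"dx": 0.8,"dy": 0.2,"dz": 0,"spin": 0,"grip": 60},
  {"dx": 0.8,"dy": 0.2,"dz": 0,"spin": 0,"grip": 60},
  {"dx": 0.8,"dy": 0.2,"dz": 0,"spin": 0,"grip": 60},
  {"dx": 0.8,"dy": 0.2,"dz": 0,"spin": 0,"grip": 60},
])

```text
time_s: 25.32
tcp_pos: [0.6248, -0.0089, 0.0976]
eef_rot: [-180.0, -0.0, -75.9]
contact_force: [0.3, -0.1, 0.3]
gripper_width: 0.0526
```

Emit:
servo_tool([
  {"dx": 0.1,"dy": 0.02,"dz": 0,"spin": 0,"grip": 60},
  {"dx": 0.2,"dy": 0.05,"dz": 0,"spin": 0,"grip": 60},
  {"dx": 0.3,"dy": 0.07,"dz": 0,"spin": 0,"grip": 60},
  {"dx": 0.3,"dy": 0.07,"dz": 0,"spin": 0,"grip": 60},
  {"dx": 0.3,"dy": 0.07,"dz": 0,"spin": 0,"grip": 60},
  {"dx": 0.3,"dy": 0.07,"dz": 0,"spin": 0,"grip": 60},
  {"dx": 0.3,"dy": 0.07,"dz": 0,"spin": 0,"grip": 60},
  {"dx": 0.3,"dy": 0.07,"dz": 0,"spin": 0,"grip": 60},
  {"dx": 0.3,"dy": 0.07,"dz": 0,"spin": 0,"grip": 60},
  {"dx": 0.3,"dy": 0.07,"dz": 0,"spin": 0,"grip": 60},
])

```text
time_s: 26.15
tcp_pos: [0.6258, -0.0088, 0.097]
eef_rot: [179.8, 0.0, -75.9]
contact_force: [-6.4, -0.6, 2.5]
gripper_width: 0.0527
```

```bash
python3 st.py
```

```text
26.3 [ 0.6257 -0.0088  0.097 ] yaw -75.9 F [-5.9 -1.   2.2] M [-2.77e-01  2.32e+00  1.00e-03] Mz [-0.01   0.027 -0.029  0.017] j6 [0.014 0.014 0.014 0.014] w 0.0525
```

Emit:
servo_tool([
  {"dx": -0.5,"dy": -0.12,"dz": 0,"spin": 0,"grip": 60},
  {"dx": -1.0,"dy": -0.25,"dz": 0,"spin": 0,"grip": 60},
  {"dx": -1.5,"dy": -0.37,"dz": 0,"spin": 0,"grip": 60},
  {"dx": -1.5,"dy": -0.37,"dz": 0,"spin": 0,"grip": 60},
  {"dx": -1.5,"dy": -0.37,"dz": 2,"spin": 0,"grip": 60},
  {"dx": -1.5,"dy": -0.37,"dz": 5,"spin": 0,"grip": 60},
  {"dx": -1.5,"dy": -0.37,"dz": 8,"spin": 0,"grip": 60},
  {"dx": -1.5,"dy": -0.37,"dz": 11,"spin": 0,"grip": 60},
  {"dx": -1.5,"dy": -0.37,"dz": 14,"spin": 0,"grip": 60},
  {"dx": -1.5,"dy": -0.37,"dz": 17,"spin": 0,"grip": 60},
])

```text
time_s: 27.13
tcp_pos: [0.6126, -0.0119, 0.2695]
eef_rot: [-179.9, -0.0, -75.9]
contact_force: [0.5, -0.4, -1.0]
gripper_width: 0.0528
```

Emit:
servo_tool([
  {"dx": -1,"dy": 0,"dz": 1,"spin": 0,"grip": 60},
  {"dx": -3,"dy": 0,"dz": 2,"spin": 0,"grip": 60},
  {"dx": -5,"dy": 0,"dz": 3,"spin": 0,"grip": 60},
  {"dx": -7,"dy": 0,"dz": 3,"spin": 0,"grip": 60},
  {"dx": -9,"dy": 0,"dz": 3,"spin": 0,"grip": 60},
  {"dx": -10,"dy": 0,"dz": 3,"spin": 0,"grip": 60},
  {"dx": -10,"dy": 0,"dz": 3,"spin": 0,"grip": 60},
  {"dx": -10,"dy": 0,"dz": 3,"spin": 0,"grip": 60},
  {"dx": -10,"dy": 0,"dz": 3,"spin": 0,"grip": 60},
  {"dx": -10,"dy": 0,"dz": 3,"spin": 0,"grip": 60},
])

```text
time_s: 27.97
tcp_pos: [0.5133, -0.0119, 0.2972]
eef_rot: [180.0, -0.0, -75.9]
contact_force: [0.1, -0.1, 0.2]
gripper_width: 0.0525
```

```bash
python3 st.py; python3 - <<'E'
from h import *
E=np.array(r.get_calibration("wrist")["extrinsics"])
im=r.capture("wrist");s=r.capture("scene")
h=cv2.cvtColor(im,cv2.COLOR_BGR2HSV);m=(((h[...,0]<5)|(h[...,0]>172))&(h[...,1]>150)&(h[...,2]>60)).astype(np.uint8)
n,l,st,cc=cv2.connectedComponentsWithStats(m)
for i in np.argsort(-st[1:,4])[:3]+1: print(st[i],cc[i],atz("wrist",*cc[i],.113,E).round(4))
for c in ("scene",):
  for nme in("cup","case","dish"):
    for d in r.cut_out(nme,c)[:1]: print(nme,d["p"],d["extent"])
m=((h[...,0]<20)&(h[...,0]>4)&(h[...,1]>120)&(h[...,2]>50)).astype(np.uint8);u=proj("wrist",[[.542,.088,.165]],E)[0].astype(int);print(u)
k=np.zeros_like(m);k[max(u[1]-50,0):u[1]+50,max(u[0]-50,0):u[0]+50]=1
m=cv2.morphologyEx(m*k,cv2.MORPH_CLOSE,np.ones((5,5)));n,l,st,cc=cv2.connectedComponentsWithStats(m)
if n>1:
  m=(l==1+np.argmax(st[1:,4])).astype(np.uint8);p,f=fitbar([("wrist",m,E)],(.543,.088,(1.18,)));print("bar",p.round(4),np.degrees(p[2]),f,m.sum())
cv2.imwrite("pics/w5.png",np.vstack([im[:,100:540][:320],s[120:320,180:620]]))
E
```

```text
28.12 [ 0.5131 -0.012   0.2971] yaw -75.9 F [ 0.  -0.2 -0. ] M [ 0.035 -0.052 -0.004] Mz [ 0.042 -0.024 -0.03  -0.004] j6 [0.002 0.003 0.002 0.002] w 0.0523
[ 228   17  120   67 5462] [287.63859392  50.79751007] [ 0.578  -0.1334  0.113 ]
[238 163   5   3  10] [239.7 164.3] [ 0.6059 -0.0045  0.113 ]
[316 253   7   1   7] [319. 253.] [0.4909 0.0822 0.113 ]
cup 0.97 [369.7, 150.9, 398.1, 197.8]
case 0.77 [193.1, 258.2, 281.2, 307.8]
dish 0.82 [373.3, 231.1, 414.7, 265.7]
[271 269]
bar [0.5328 0.0653 1.5392] 88.18943994646558 0.6244423985481262 426
```

View pics/w5.png

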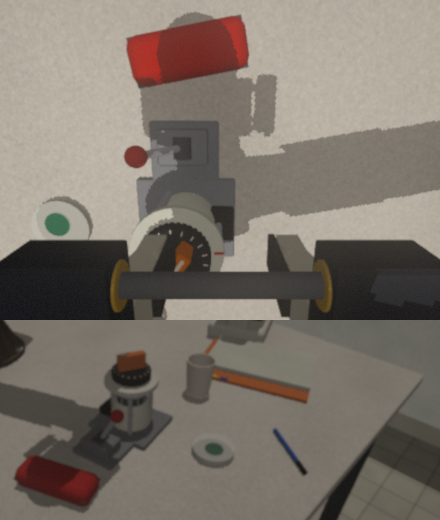

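```bash
python3 - <<'E'
from h import *
E=np.array(r.get_calibration("wrist")["extrinsics"]);print("ball",atz("wrist",236,157,.113,E))
for c,(a,b,x,y) in(("scene",(285,145,335,190)),("side",(240,178,295,235))):
    M=[]
    for im in(cv2.imread(f"pics/{c}0.png"),r.capture(c)):
        h=cv2.cvtColor(im,cv2.COLOR_BGR2HSV)[b:y,a:x];m=(h[...,0]<20)&(h[...,1]>120)&(h[...,2]>50)&(h[...,0]>3)
        M.append(m);ys,xs=np.nonzero(m);print(c,m.sum(),xs.mean().round(1),ys.mean().round(1))
    print("IoU",(M[0]&M[1]).sum()/(M[0]|M[1]).sum())
    cv2.imwrite(f"pics/{c}9.png",im)
t=[cv2.resize(cv2.imread(f"pics/side{i}.png")[170:310,215:335],None,fx=3.3,fy=3.3,interpolation=2) for i in(0,9)]
cv2.imwrite("pics/c9.png",np.hstack(t))
E
```

```text
ball [ 0.61128084 -0.01167546  0.113     ]
scene 461 26.0 16.4
scene 458 26.1 16.4
IoU 0.9848812095032398
side 358 27.0 22.6
side 359 26.8 22.4
IoU 0.9590163934426229
```

View pics/c9.png

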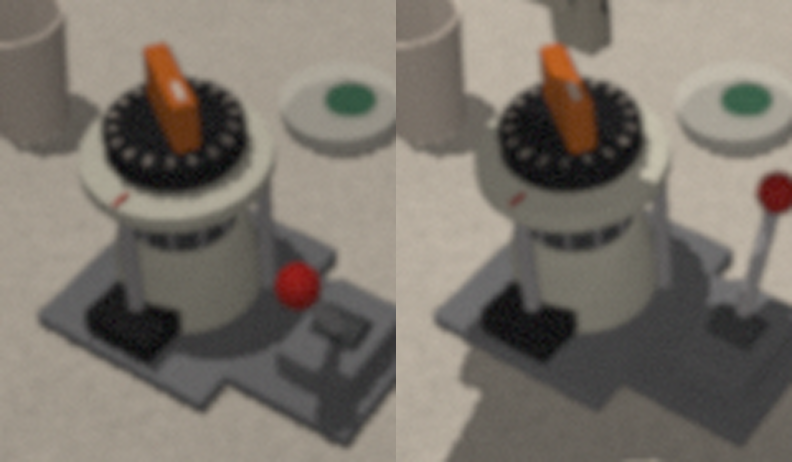

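```bash
python3 -c "
from plant import r
print(r.close_job())"
```

```text
the job is handed in; nothing more can be done
None
```

The grind is set and the lever is thrown; I handed the job in at about 28 s of the 64 s allowed.

- **Ring:** I turned it clockwise until the torque stepped up, with first contact at tool yaw of about -172°. I then went on to 0.33 N m, about 6° past contact, so a firm touch well under the 0.7 N m jam limit. I backed off to yaw -112°, three clicks (60°) from contact, and let go. It had started at that same click.
- **Ring check:** A wrist picture after letting go put the bar at 67.7°, against 68.5° before. The last scene and side pictures, taken after the throw, match the starting ones (overlap 0.98 and 0.96), so the ring stayed at its setting.
- **Lever:** I pushed it over until it met its stop, where the force rose to about 6 N. The ball then measured (0.611, -0.012), against about (0.611, -0.012) expected for fully thrown.
- **Bystanders:** In the last scene picture the cup, dish and case are within a few pixels of their first outlines. They look undisturbed, and the gripper was well clear of everything.

One check failed: a last wrist-camera fit of the bar was blocked by the gripper and gave a meaningless angle. I relied on the scene and side comparison instead.

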